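# Power up the seal-carving bench

## Robot

A 6-joint arm with a two-finger parallel gripper is mounted at the origin on the work surface. World frame = base frame: x ahead of the robot, y to its left, z up, the work surface at z = 0. Lengths are in m, angles in rad, forces in N, time in s.
With the tool pointing down it reaches from about 0.25 to 0.775 m from the base axis. Payload 8.9 kg.
Tool frame: the origin (TCP) lies between the finger pads; the fingertips stand 11 mm ahead of it and the grasp point (between the pads) lies 8 mm behind it; z points along the fingers, y is the line along which they close (so a half turn about z gives the same grasp; the last joint's range is limited). The gripper opens to 85 mm and grips with 20 to 120 N. Pads are 22 mm wide; open, the fingers measure 114 mm over their backs; the gripper's body (76 mm by 85 mm) begins 54 mm behind the grasp point. The pads swing forward as they close: fully open they stand 13 mm farther back than shut.
Start: joints at [1.034, 0.291, -0.153, 1.127, 0, 1.431], TCP at [0.203, 0.484, 0.242] pointing down, gripper open.
Joint ranges: [-2.52, 2.52], [-0.91, 1.74], [-1.3, 1.37], [-1.96, 2.02], [-1.52, 1.47], [-3.14, 3.14]. Speed limits (rad/s): [2.22, 2.22, 2.79, 3.14, 3.14, 3.14].

## Interface

Orientations are given as a unit quaternion [x, y, z, w].
In Python, from plant import get_state, get_image, camera_model, finish_job, spot_in, trace, mark_of gives the robot as it stands.
- The arm moves only by the tool carry_out, never from a script. Its argument "increments" is one flat list of numbers, 6 for each row, row after row: the shift along the tool's x, y, z in cm, then the turn, a rotation vector about the tool's x, y, z in degrees. A call has 1 to 20 rows; each row is the pose to reach, as a shift and turn from the pose commanded when the call began, along the tool's axes at that moment; what a row does not reach only later rows make up. A row lasts 1/8 s, in which the tool goes at most 62.5 mm and 10.7 degrees, less where a joint would pass 70% of its speed; a pose out of reach is approached as far as the arm can. A call with a gripper value outside its range is refused whole. "hand" is the finger opening in cm, from 0 to 8.54, set as the call begins (left out, the last holds). The fingers move at their own pace and stop on an object; "squeeze" is the grip in N (left out, the last holds). Time passes only in rows, so rows that repeat a pose let the fingers close. It gives the time, the measured TCP pose, the force, the opening and the grip force at its end, in the units of the state.
- get_state(): the state, without advancing time (a new reading comes with each control period).
- get_image(name): name is "side" or "top"; returns the picture (400x640x3 uint8, red, green, blue); there is no depth.
- camera_model(name): a dict with "fx", "fy", "cx", "cy" (pixels), "k1" (the pictures are not rectified: a ray, as slopes to the right and down, at radius r is drawn at 1 + k1 r^2 times it, then the intrinsics apply), "cam_to_world" (4x4, takes a point from camera to world coordinates). Camera axes: x right, y down, z forward; pixel columns grow to the right and rows downward; lengths in m; the calibration is good to about 2 mm. A picture is of the moment at which its call begins. camera_model takes no time and is no camera call.
- finish_job(): hands the job in; it is judged then, once.
Trained networks look in the newest picture that a camera, given by its name, has taken for a name from the list of things; names that differ only in an ending like _2 or _b are one class to them, and where a whole thing is asked for, a point or a joint stands for the part that bears it (a point fixed in the world has none). Each returns a list of dicts, best first, with "score" (0 to 1); they miss things now and then, are a little off and sometimes report something else, mostly with a low value. They report only what shows in the picture. A call takes as long as a camera call. They do not tell look-alikes from the thing itself.
- spot_in(camera, label): "at" ([column, row] as shares, 0 to 1, of the picture: columns of its width, rows of its height, amid what is visible of it).
- trace(camera, label): "pixels" (400x640 bool, what is visible of it) and "at" ([column, row] as shares, 0 to 1, of the picture: columns of its width, rows of its height, amid what is visible of it).
- mark_of(camera, label): "at" ([column, row] as shares, 0 to 1, of the picture: columns of its width, rows of its height: a listed point, or the origin of a listed thing).
The state is a dict: "t": time; "joint_positions": joint angles; "joint_velocities": joint speeds; "joint_torque": joint torques, N m; "tool_pos": TCP position; "orientation": TCP orientation; "ft_force": force on the tool from outside, world axes, zero at the start; "torque": the same for the moment, N m; "finger_gap": finger opening in m; "grip_force": force on a finger pad.
Only numpy, scipy, OpenCV 4.12 (cv2) and the standard library are available. Lean on these libraries where they do the work, as an engineer would, in place of code of your own. Each camera call takes 0.05 s, during which the arm holds its last target. There are 200 camera calls.

## Task

Get the bench ready for engraving by tapping its three rocker switches on with a fingertip, each lightly: first the red one on the power bar, then the blue one on the dust collector, so that it is drawing before any dust is made, and last the green one on the handpiece's control unit. Press the raised half, the one with the white bar, until it lies level. Leave the speed dial at its lowest, do not shift or lift the machines, disturb nothing else on the table, and finish with the hand clear.

Things in the scene. Friction and masses are not known exactly. Their poses are not given: they have to be found in the camera images.
- power_bar: white power bar lying on the table, 240 x 56 mm, 40 mm high, loose (0.7 kg), origin under its middle, x along its length towards the switch end. Three sockets, two with black plugs 27 mm above its top, 115 and 160 mm from the switch. The red rocker's middle is 75 mm along +x from the bar's middle, its ON half towards the +x end of the bar.
- bar_switch (a joint): power bar's red rocker, rad: 0 off (ON half proud at 20 degrees, outer end 10 mm above the panel; OFF half level, 4 mm above it), 0.35 on (ON half level, 4 mm above the panel). Rocker 36 x 24 mm in a black frame 44 x 31 mm, 2 mm high; white bar on the ON half, ring on the OFF half. Takes about 3 N at mid ON half, stays where left; above 4 N the whole switch gives up to 3 mm on its gasket.
- bar_switch_spot (a point): middle of the ON half's face of the power bar's red rocker, 12 mm from the crease, 6 mm from the outer end; moves with the rocker, sinking 4 mm from off to on. Axes: x along the rocker from the OFF half to the ON half, y along the pivot, z outward; switched off, x lies in the panel and z is its normal; going on turns them 0.35 rad about y. The panel is the level top of the bar.
- dust_collector: grey bench dust collector, a box 200 mm deep (x), 240 wide (y), 110 high, loose (2.4 kg), origin under its middle, slatted intake on the front (-x). The blue rocker sits on the top near the front edge, at x -58, y +45 mm, ON half towards the back (+x). A small fixed suction knob (28 mm across, 12 mm high) is 117 mm to its right.
- collector_switch (a joint): dust collector's blue rocker, rad: 0 off (ON half proud at 20 degrees, outer end 10 mm above the panel; OFF half level, 4 mm above it), 0.35 on (ON half level, 4 mm above the panel). Rocker 36 x 24 mm in a black frame 44 x 31 mm, 2 mm high; white bar on the ON half, ring on the OFF half. Takes about 3 N at mid ON half, stays where left; above 4 N the whole switch gives up to 3 mm on its gasket.
- collector_switch_spot (a point): middle of the ON half's face of the dust collector's blue rocker, 12 mm from the crease, 6 mm from the outer end; moves with the rocker, sinking 4 mm from off to on. Axes: x along the rocker from the OFF half to the ON half, y along the pivot, z outward; switched off, x lies in the panel and z is its normal; going on turns them 0.35 rad about y. The panel is the level top of the box.
- control_unit: dark control unit of the engraving handpiece, 170 mm deep (x), 140 wide (y), loose (1.8 kg), origin under its middle; its aluminium panel slopes up from 67 mm high in front (-x) to 103 behind. The green rocker lies across the panel, left of the black speed dial, ON half outward to the left (+y). A display and a 13 mm high toggle are 75 mm further back.
- unit_switch (a joint): control unit's green rocker, rad: 0 off (ON half proud at 20 degrees, outer end 10 mm above the panel; OFF half level, 4 mm above it), 0.35 on (ON half level, 4 mm above the panel). Rocker 36 x 24 mm in a black frame 44 x 31 mm, 2 mm high; white bar on the ON half, ring on the OFF half. Takes about 3 N at mid ON half, stays where left; above 4 N the whole switch gives up to 3 mm on its gasket.
- unit_switch_spot (a point): middle of the ON half's face of the control unit's green rocker, 12 mm from the crease, 6 mm from the outer end; moves with the rocker, sinking 4 mm from off to on. Axes: x along the rocker from the OFF half to the ON half, y along the pivot, z outward; switched off, x lies in the panel and z is its normal; going on turns them 0.35 rad about y. The panel slopes 0.21 rad.
- speed_dial (a joint): black speed dial on the control unit's panel, 43 mm across, 19 mm high, its middle 65 mm to the right of the green rocker's; rad, 0 is lowest speed, grows clockwise; turns easily.
- stand: low dark wooden stand, fixed, 150 (x) x 250 (y) mm, 45 mm high, origin under its middle, between the robot and the machines.
- seal_vise: wooden seal-carving vise fixed on the stand, 60 (x) x 135 (y) mm with a steel screw and T handle reaching 98 mm to its +y; a pale green stone clamped in it stands highest, 75 mm above the vise's foot, which is the origin.
- stone_white: loose cream seal stone standing upright, 24 x 24 x 60 mm, origin under its middle.
- stone_brown: loose brown seal stone standing upright, 26 x 26 x 55 mm, origin under its middle.
- stone_green: loose pale green seal stone standing upright on the stand, 20 x 20 x 50 mm, origin under its middle.
- ink_pot: round white ink paste pot with a blue lid, 74 mm across, 38 mm high, loose, origin under its middle.
- felt: red felt mat lying flat, fixed, 170 x 170 x 3 mm, origin under its middle.
- graver_black: graver with a black wrapped handle lying on the felt, 140 mm long along x, 10 mm high, origin under its handle.
- graver_brown: graver with a brown wrapped handle lying on the felt, 130 mm long along x, 10 mm high, origin under its handle.
- handpiece: steel engraving handpiece, 162 mm long along x, 27 mm across, lying in a black rubber rest on the felt, origin under its middle.
- dust_brush: flat dust brush with a wooden handle, 187 mm long along x, 10 mm high, lying on the table, origin under its middle.
Mind the look-alikes: they are no part of the job. Leave any turquoise look-alike of the stone_green alone.

How it is judged:
On the way, in this order (a step that is already met when the one before it is completed fails the run):
1. the power bar's red switch is on, the ones after it still off (value of joint bar_switch above 0.26 rad and value of joint each of collector_switch, unit_switch below 0.13 rad), for 0.2 s.
2. the dust collector's blue switch is on, the ones after it still off (value of joint collector_switch above 0.26 rad and value of joint unit_switch below 0.13 rad), for 0.2 s.
3. the control unit's green switch is on (value of joint unit_switch above 0.26 rad), for 0.2 s.
At the end, for the whole second after the job is handed in: All three rockers are on (0.26 rad or more of 0.35), the speed dial is still at its lowest (within 0.15 rad), the three machines stand within 15 mm and the stones, pot, gravers, handpiece and brush within 30 mm of where they were, the stones upright (value of joint each of bar_switch, collector_switch, unit_switch above 0.26 rad and value of joint speed_dial below 0.15 rad and distance of each of power_bar, dust_collector, control_unit from where it was at the start of the episode below 0.015 m and distance of each of stone_white, stone_brown, stone_green, ink_pot, graver_black, graver_brown, handpiece, dust_brush from where it was at the start of the episode below 0.03 m and angle between each of stone_white, stone_brown, stone_green's own z axis and vertical below 0.3 rad); the robot touches nothing.
It fails at once if a switch pressed before the one ahead of it in the order is on ((value of joint collector_switch above 0.13 rad and value of joint bar_switch below 0.26 rad) or (value of joint unit_switch above 0.13 rad and value of joint collector_switch below 0.26 rad)).
It fails at once if a switch pressed harder than a light tap (20 N) (contact force between anything else and bar_switch above 20 N or contact force between anything else and collector_switch above 20 N or contact force between anything else and unit_switch above 20 N).
It fails at once if the speed dial turned (0.15 rad) (value of joint speed_dial above 0.15 rad).
It fails at once if a machine shifted or lifted by more than 15 mm (distance of any of power_bar, dust_collector, control_unit from where it was at the start of the episode above 0.015 m).
It fails at once if a loose thing moved or lifted by more than 30 mm, or a stone tipped (distance of any of stone_white, stone_brown, stone_green, ink_pot, graver_black, graver_brown, handpiece, dust_brush from where it was at the start of the episode above 0.03 m or angle between any of stone_white, stone_brown, stone_green's own z axis and vertical above 0.3 rad).
It also fails if it takes over 56 s, if anything falls off the work surface, if the arm or the gripper's body presses on something with over 40 N, if the wrist force passes 120 N, or if a joint passes its speed limit or range.

## Working session

There is one attempt and no reset: what is moved stays moved. The work goes in short steps, Python scripts to look and compute and a tool call to move; the robot and the scene stay as the last step left them, time stands still between calls to the robot, and variables do not carry over. Pictures are saved under pics/ and viewed, at most 10 in all, crops included, and the job is handed in when it is done.

Besides the shell and the picture viewer there is one more tool, called after "Emit:" in YAML: its name, and indented under it one key for each argument. carry_out: Moves the arm, as the interface text tells. Its arguments: {"type":"object","properties":{"increments":{"type":"array","items":{"type":"number"}},"hand":{"type":"number"},"squeeze":{"type":"number"}},"required":["increments"]}

```bash
mkdir -p pics; cat > h.py <<'E'
import numpy as np, cv2
from plant import *
W,H=640,400
def ray(cam,at):
    m=camera_model(cam);T=np.array(m["cam_to_world"])
    u=((at[0]*W-m["cx"])/m["fx"],(at[1]*H-m["cy"])/m["fy"])
    K=np.eye(3);p=cv2.undistortPoints(np.array([[u]],float),K,np.array([m["k1"],0,0,0.]))[0,0]
    d=T[:3,:3]@np.array([p[0],p[1],1]);return T[:3,3],d/np.linalg.norm(d)
def atz(cam,at,z):
    o,d=ray(cam,at);return o+d*(z-o[2])/d[2]
def tri(a,b):
    A=0;B=0
    rs=[ray("top",a),ray("side",b)]
    for o,d in rs:
        P=np.eye(3)-np.outer(d,d);A=A+P;B=B+P@o
    x=np.linalg.solve(A,B)
    return x,[np.linalg.norm(np.cross(x-o,d)) for o,d in rs]
def proj(cam,p):
    m=camera_model(cam);T=np.linalg.inv(np.array(m["cam_to_world"]))
    c=T[:3,:3]@p+T[:3,3];x=c[:2]/c[2];x=x*(1+m["k1"]*(x@x))
    return np.array([x[0]*m["fx"]+m["cx"],x[1]*m["fy"]+m["cy"]])
def save(cam,name):
    im=get_image(cam);cv2.imwrite(f"pics/{name}.png",im[:,:,::-1]);return im
E
python3 - <<'E'
from h import *
save("top","t0");save("side","s0")
for c in("top","side"):
  m=camera_model(c);print(c,np.round(np.array(m["cam_to_world"]),3).tolist(),m["fx"],m["cx"],m["cy"],m["k1"])
for l in["bar_switch_spot","collector_switch_spot","unit_switch_spot","power_bar","dust_collector","control_unit"]:
  r={}
  for c in("top","side"):
    r[c]=mark_of(c,l);print(l,c,[(round(q["score"],2),(np.array(q["at"])*[W,H]).round(1).tolist()) for q in r[c][:3]])
  if r["top"] and r["side"]:
    x,e=tri(r["top"][0]["at"],r["side"][0]["at"]);print("  ",x.round(4),np.round(e,4))
print(get_state())
E
```

```text
top [[-0.08, -0.976, 0.203, 0.316], [-0.997, 0.079, -0.012, 0.109], [-0.004, -0.203, -0.979, 1.255], [0.0, 0.0, 0.0, 1.0]] 385.9762964219439 326.79112588736723 202.44093005261155 -0.06402984372543709
side [[0.815, -0.301, 0.495, 0.018], [-0.579, -0.458, 0.675, -0.654], [0.023, -0.836, -0.548, 0.675], [0.0, 0.0, 0.0, 1.0]] 426.5281398113094 319.057463676818 191.78027703368886 -0.040620608776260905
bar_switch_spot top [(0.64, [452.1, 221.7])]
bar_switch_spot side []
collector_switch_spot top [(0.47, [429.9, 165.4])]
collector_switch_spot side [(0.74, [440.1, 231.2])]
   [ 0.644  -0.2327  0.1185] [0.0028 0.0028]
unit_switch_spot top [(0.63, [262.6, 163.7])]
unit_switch_spot side [(0.49, [313.2, 149.2]), (0.39, [461.4, 276.7])]
   [0.6967 0.2936 0.0699] [0.0087 0.0087]
power_bar top [(0.6, [451.0, 254.7]), (0.48, [434.6, 161.7])]
power_bar side [(0.6, [355.2, 345.9])]
   [ 0.3722 -0.2934  0.0092] [0.0026 0.0026]
dust_collector top [(0.59, [431.9, 159.3]), (0.43, [256.7, 262.9])]
dust_collector side [(0.67, [459.7, 277.0]), (0.37, [276.4, 251.0])]
   [ 0.6983 -0.2778 -0.0074] [0.0007 0.00
[... 192 characters left out ...]
 1.03369884e+00,  2.90699994e-01, -1.53381978e-01,  1.12670521e+00,
        2.02049937e-05,  1.43149023e+00]), 'joint_velocities': array([-1.47971287e-03,  4.77579611e-05, -1.31835345e-03,  8.97392243e-04,
       -1.01425411e-03, -1.78780848e-04]), 'joint_torque': array([-1.40034579e-03, -5.36900175e+01,  3.31605828e+01,  1.62447941e-03,
        3.86803038e-05, -8.46806017e-06]), 'tool_pos': array([0.20337338, 0.48401631, 0.24231185]), 'orientation': array([ 1.97586918e-01,  9.80285372e-01,  7.66452438e-06, -8.01341162e-06]), 'ft_force': array([-0.15866038,  0.64300437, -0.44108972]), 'torque': array([0.029826  , 0.00226378, 0.00665705]), 'grip_force': 0.0, 'finger_gap': 0.08505675958551057}
```

View pics/t0.png

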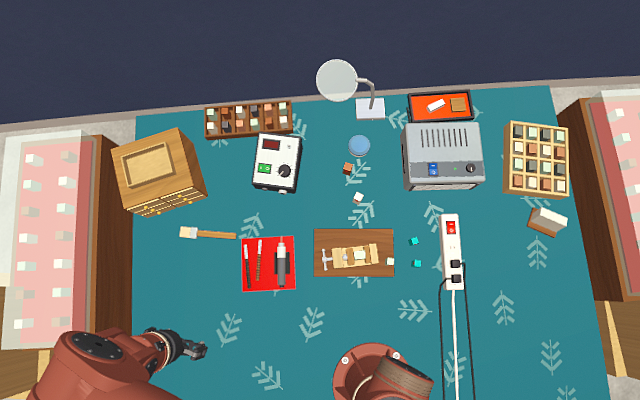

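View pics/s0.png

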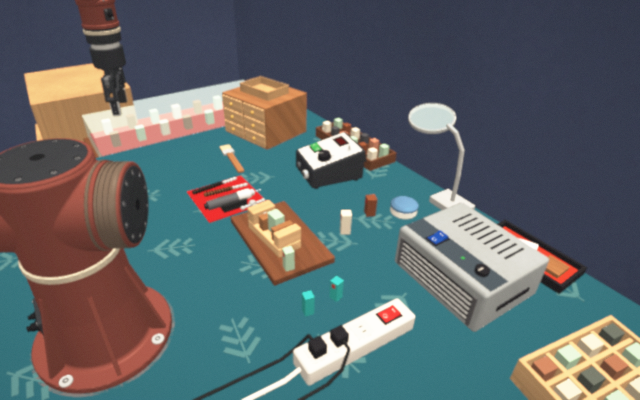

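The top view shows red at (451,227), blue at (433,169) and green at (263,168). The side view shows them at (389,314), (438,238) and (316,147). Possible mix-ups are the dial at (284,171), the suction knob at (471,168), the black plugs at (455,265/279), and the turquoise stones at (414,240) and (417,263). I'll check the choice in one close crop.

```bash
python3 - <<'E'
from h import *
t=cv2.imread("pics/t0.png");s=cv2.imread("pics/s0.png")
rows=[]
for im,cs in((t,[(451,227),(433,169),(263,168)]),(s,[(389,314),(438,238),(316,147)])):
  rows.append(np.hstack([cv2.resize(im[y-16:y+17,x-16:x+17],(264,264),interpolation=cv2.INTER_CUBIC) for x,y in cs]))
cv2.imwrite("pics/c0.png",np.vstack(rows))
# colour centroids
for n,im,cs in(("top",t,[(451,227),(433,169),(263,168)]),("side",s,[(389,314),(438,238),(316,147)])):
  hsv=cv2.cvtColor(im,cv2.COLOR_BGR2HSV)
  for (x,y),(lo,hi) in zip(cs,[(170,190),(105,130),(50,80)]):
    w=hsv[y-16:y+17,x-16:x+17].astype(int);h=w[...,0].copy()
    if hi>180:h[h<90]+=180
    m=((h>=lo)&(h<=hi)&(w[...,1]>130)&(w[...,2]>60)).astype(np.uint8)
    k,lab,st,ce=cv2.connectedComponentsWithStats(m);i=1+np.argmax(st[1:,4])
    print(n,ce[i]+[x-16,y-16],st[i],cv2.minAreaRect(np.argwhere(lab==i)[:,::-1].astype(np.float32)))
E
```

```text
top [450.34782609 226.63043478] [11 10 10 13 92] ((15.48770523071289, 15.864753723144531), (12.312860488891602, 8.0576810836792), 84.80557250976562)
top [432.52631579 168.05263158] [12 10  8 12 76] ((15.5, 15.5), (11.0, 7.0), 90.0)
top [263.89333333 167.93333333] [11 12 13  9 75] ((17.076923370361328, 15.88461685180664), (12.03136920928955, 7.442083835601807), 7.125016689300537)
side [389.04807692 314.02403846] [  5   8  23  17 208] ((15.805730819702148, 16.060508728027344), (12.370347023010254, 19.872364044189453), 61.38954162597656)
side [437.80916031 237.45038168] [  6   9  20  13 131] ((15.400001525878906, 15.30000114440918), (10.733125686645508, 17.441329956054688), 63.43495178222656)
side [314.33333333 147.08333333] [12 14  6  5 12] ((14.800003051757812, 16.10000228881836), (2.683281421661377, 4.919349670410156), 63.43495178222656)
```

View pics/c0.png

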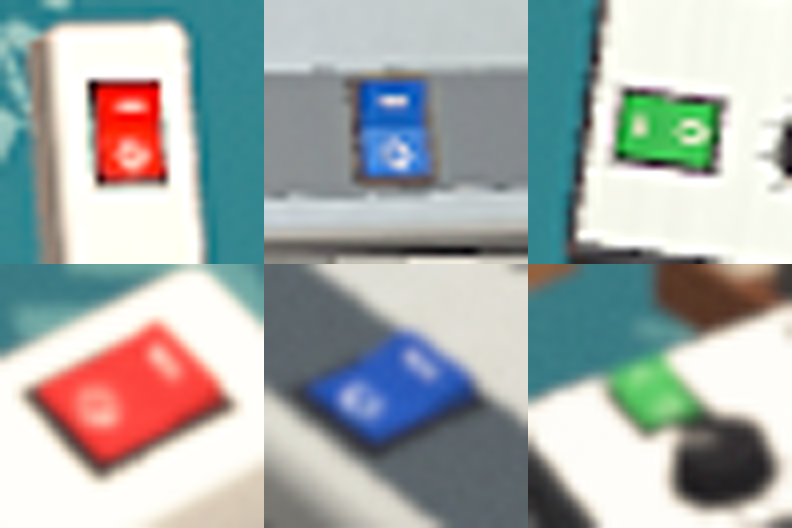

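The crops confirm all three switches are off with the raised bar halves as described. In the top view the white bars are at red (451,224), blue (432.7,165) and green (260.5,167).

```bash
cat >> h.py <<'E'
from scipy.spatial.transform import Rotation as R
P=lambda u,v:(u/W,v/H)
def go(tip,xaxis,zaxis=(0,0,-1),tiplen=.011):
    "rows for tool tip at tip, tool x nearest to +-xaxis"
    s=get_state();R0=R.from_quat(s["orientation"])
    z=np.array(zaxis,float);z/=np.linalg.norm(z);x=np.array(xaxis,float);x-=z*(x@z);x/=np.linalg.norm(x)
    best=None
    for sg in(1,-1):
        M=R.from_matrix(np.array([sg*x,np.cross(z,sg*x),z]).T);rv=(R0.inv()*M).as_rotvec()
        if best is None or np.linalg.norm(rv)<np.linalg.norm(best):best=rv
    t=np.array(tip)-tiplen*z
    print("shift cm",(R0.inv().apply(t-s["tool_pos"])*100).round(2),"turn",np.degrees(best).round(1),"t",round(s["t"],2))
E
python3 - <<'E'
from h import *
for n,u,z,sp in(("red",(451.2,224.2),.048,(393.1,309.5)),("blue",(432.75,165.1),.118,(441,233.75)),("green",(260.5,167.4),.087,(314,145.6))):
  p=atz("top",P(*u),z);x,e=tri(P(*u),P(*sp));print(n,p.round(4),"side proj",proj("side",p).round(1),sp,"tri",x.round(4),np.round(e,4))
def yaw(a,b,za,zb):
  d=atz("top",P(*b),zb)-atz("top",P(*a),za);print(d.round(4),np.linalg.norm(d[:2]).round(4),np.degrees(np.arctan2(d[1],d[0])).round(1))
yaw((454,290),(450.5,214),.04,.04)
yaw((471,168),(432.6,168.5),.118,.114)
yaw((284,171),(263.5,168),.095,.083)
print(atz("top",P(340,75),.3))
E
```

```text
red [ 0.4637 -0.2937  0.048 ] side proj [392.6 310.3] (393.1, 309.5) tri [ 0.464  -0.2935  0.0497] [0.0006 0.0006]
blue [ 0.6421 -0.24    0.118 ] side proj [440.8 233.8] (441, 233.75) tri [ 0.6423 -0.2401  0.1181] [0.0002 0.0002]
green [0.6874 0.2943 0.087 ] side proj [313.4 144.2] (314, 145.6) tri [0.6896 0.295  0.0813] [0.0004 0.0004]
[ 0.2379 -0.0225  0.    ] 0.239 -5.4
[ 0.0088  0.1185 -0.004 ] 0.1189 85.8
[ 0.0189  0.0655 -0.012 ] 0.0682 73.9
[0.86521776 0.03278117 0.3       ]
```

```bash
python3 - <<'E'
from h import *
a=np.radians(-5.4);d=np.array([np.cos(a),np.sin(a),0])
p=np.array([.464,-.2936,.048])+.004*d
go(p+[0,0,.15],d);go(p+[0,0,.03],d)
E
```

```text
shift cm [-54.53 -61.47   3.33] turn [  0.   -0.  -17.4] t 0.7
shift cm [-54.53 -61.47  15.33] turn [  0.   -0.  -17.4] t 0.7
```

Emit:
carry_out:
  increments: [-2,-2.2,0,0,0,-1,-5,-5.6,0,0,0,-2,-9,-10.1,0,0,0,-3,-13,-14.6,0.2,0,0,-4,-17,-19.1,0.4,0,0,-5,-21,-23.6,0.6,0,0,-6,-25,-28.1,0.9,0,0,-7,-29,-32.6,1.2,0,0,-9,-33,-37.1,1.5,0,0,-11,-37,-41.6,1.8,0,0,-13,-41,-46.1,2.2,0,0,-14,-45,-50.6,2.6,0,0,-15.5,-49,-55.2,3,0,0,-16.5,-52.5,-59,3.3,0,0,-17.4,-54.5,-61.5,3.3,0,0,-17.4,-54.5,-61.5,6.3,0,0,-17.4,-54.5,-61.5,10.3,0,0,-17.4,-54.5,-61.5,14,0,0,-17.4,-54.5,-61.5,15,0,0,-17.4,-54.5,-61.5,15.3,0,0,-17.4]
  hand: 0
  squeeze: 20

```text
t: 3.2
tool_pos: [0.4677, -0.2942, 0.0896]
orientation: [0.047, 0.999, -0.0, 0.0]
ft_force: [-0.4, -0.1, 0.5]
finger_gap: -0.0003
grip_force: 0.0
```

```bash
python3 - <<'E'
from h import *
t=get_image("top")[:,:,::-1];s=get_image("side")[:,:,::-1]
c=lambda im,x,y:cv2.resize(im[y-35:y+35,x-35:x+35],(400,400),interpolation=cv2.INTER_CUBIC)
cv2.imwrite("pics/c1.png",np.hstack([c(t,451,227),c(s,389,305)]))
a=np.radians(-5.4);d=np.array([np.cos(a),np.sin(a),0])
go(np.array([.464,-.2936,.048])+.004*d,d)
print(get_state()["tool_pos"], proj("side",get_state()["tool_pos"]+[0,0,-.011]))
E
```

```text
shift cm [0.04 0.06 3.14] turn [-0.1  0.1  0. ] t 3.3
[ 0.4682405 -0.2946109  0.0903522] [396.78598945 298.09992368]
```

View pics/c1.png

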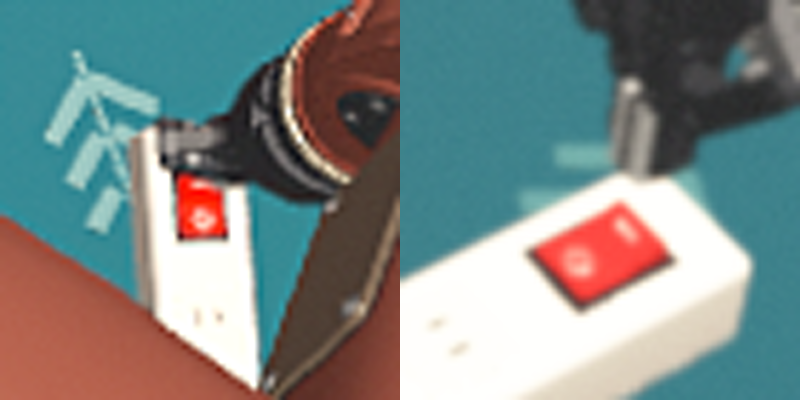

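The side crop puts the fingertip over the switch at about (396,300), as predicted. The tip is lined up in the top view as well, so I'll press gently.

Emit:
carry_out:
  increments: [0,0,1,0,0,0,0,0,2,0,0,0,0,0,2.5,0,0,0,0,0,2.7,0,0,0,0,0,2.8,0,0,0,0,0,2.9,0,0,0,0,0,3,0,0,0,0,0,3.1,0,0,0,0,0,3.2,0,0,0,0,0,3.3,0,0,0,0,0,3.3,0,0,0]

```text
t: 4.68
tool_pos: [0.4676, -0.2942, 0.0563]
orientation: [0.047, 0.999, -0.0, -0.0]
ft_force: [1.6, -0.4, 1.2]
finger_gap: 0.0003
grip_force: 1.1
```

Emit:
carry_out:
  increments: [0,0,0.05,0,0,0,0,0,0.1,0,0,0,0,0,0.15,0,0,0,0,0,0.15,0,0,0]

```text
t: 5.18
tool_pos: [0.4676, -0.2941, 0.0548]
orientation: [0.047, 0.999, -0.0, 0.0]
ft_force: [1.6, 0.5, 1.9]
finger_gap: -0.0001
grip_force: 1.3
```

Emit:
carry_out:
  increments: [0,0,0.05,0,0,0,0,0,0.1,0,0,0,0,0,0.1,0,0,0]

```text
t: 5.55
tool_pos: [0.4676, -0.2941, 0.054]
orientation: [0.047, 0.999, -0.0, 0.0]
ft_force: [0.7, -0.2, 6.8]
finger_gap: 0.0003
grip_force: 3.3
```

Emit:
carry_out:
  increments: [0,0,0,0,0,0,0,0,-1,0,0,0,0,0,-4,0,0,0,0,0,-8,0,0,0,0,0,-12,0,0,0,0,0,-13,0,0,0,0,0,-13,0,0,0]

```text
t: 6.42
tool_pos: [0.4674, -0.294, 0.1839]
orientation: [0.047, 0.999, -0.0, -0.0]
ft_force: [-0.3, 1.2, -1.2]
finger_gap: 0.0002
grip_force: 0.0
```

```bash
python3 - <<'E'
from h import *
s=get_image("side")[:,:,::-1]
c=lambda im,x,y:cv2.resize(im[y-25:y+25,x-25:x+25],(400,400),interpolation=cv2.INTER_CUBIC)
cv2.imwrite("pics/c2.png",np.hstack([c(cv2.imread("pics/s0.png"),389,312),c(s,389,312)]))
a=np.radians(-4.2);d=np.array([np.cos(a),np.sin(a),0])
p=np.array([.6422,-.24,.118])+.004*d
go(p+[0,0,.06],d);go(p+[0,0,.025],d);go(p,d)
E
```

```text
shift cm [-17.34   7.    -0.62] turn [ 0.  -0.1 -1.2] t 6.47
shift cm [-17.34   7.     2.88] turn [ 0.  -0.1 -1.2] t 6.47
shift cm [-17.34   6.99   5.38] turn [ 0.  -0.1 -1.2] t 6.47
```

View pics/c2.png

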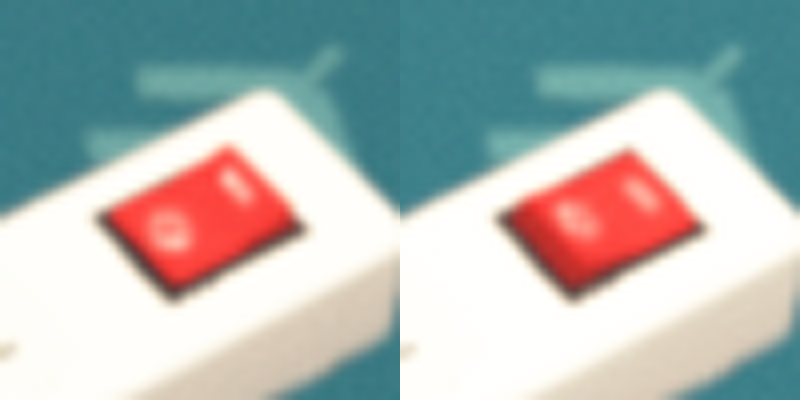

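The red ON half at about (390,310) now lies level and its OFF half is raised, so the red switch is on. Next is blue.

Emit:
carry_out:
  increments: [-3,1,-1,0,0,0,-7.5,3,-1,0,0,-0.5,-12,5,-1,0,0,-1,-15.5,6.5,-1,0,0,-1.2,-17.3,7,0,0,0,-1.2,-17.3,7,2,0,0,-1.2,-17.3,7,3.8,0,0,-1.2,-17.3,7,4.6,0,0,-1.2,-17.3,7,4.8,0,0,-1.2,-17.3,7,4.8,0,0,-1.2]

```text
t: 7.72
tool_pos: [0.6464, -0.2408, 0.136]
orientation: [0.037, 0.999, -0.0, 0.0]
ft_force: [0.8, 0.5, 0.9]
finger_gap: 0.0001
grip_force: 0.0
```

```bash
python3 - <<'E'
from h import *
t=get_image("top")[:,:,::-1];s=get_image("side")[:,:,::-1]
c=lambda im,x,y:cv2.resize(im[y-30:y+30,x-30:x+30],(400,400),interpolation=cv2.INTER_CUBIC)
cv2.imwrite("pics/c3.png",np.hstack([c(t,433,169),c(s,438,232)]))
a=np.radians(-4.2);d=np.array([np.cos(a),np.sin(a),0])
go(np.array([.6422,-.24,.118])+.004*d,d)
E
```

```text
shift cm [0.05 0.06 0.75] turn [-0.   0.1  0. ] t 7.83
```

View pics/c3.png

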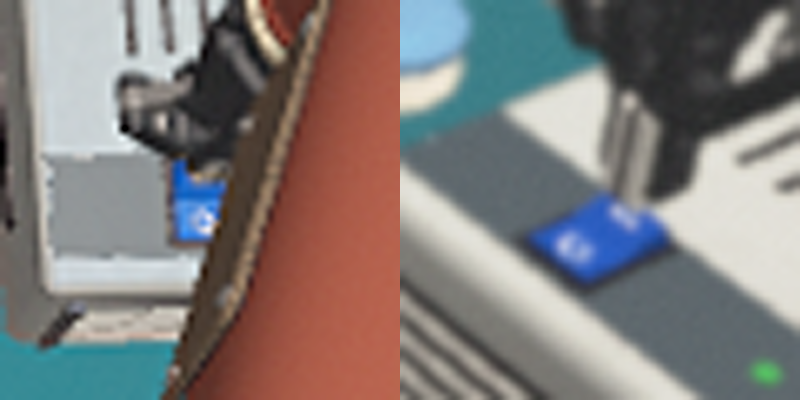

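The tip sits right above the blue ON half, in the side view at about (441,231).

Emit:
carry_out:
  increments: [0,0,0.2,0,0,0,0,0,0.4,0,0,0,0,0,0.5,0,0,0,0,0,0.6,0,0,0,0,0,0.7,0,0,0,0,0,0.8,0,0,0,0,0,0.9,0,0,0,0,0,0.98,0,0,0,0,0,1.05,0,0,0,0,0,1.05,0,0,0]

```text
t: 9.07
tool_pos: [0.6462, -0.2407, 0.1251]
orientation: [0.037, 0.999, 0.0, -0.0]
ft_force: [2.0, 0.2, 1.0]
finger_gap: -0.0004
grip_force: 0.8
```

Emit:
carry_out:
  increments: [0,0,0.05,0,0,0,0,0,0.1,0,0,0,0,0,0.14,0,0,0,0,0,0.14,0,0,0]

```text
t: 9.57
tool_pos: [0.6463, -0.2407, 0.1242]
orientation: [0.037, 0.999, -0.0, -0.0]
ft_force: [-0.5, -0.1, 6.3]
finger_gap: 0.0002
grip_force: 3.0
```

Emit:
carry_out:
  increments: [0,0,0,0,0,0,0,0,-1,0,0,0,0,0,-4,0,0,0,0,0,-7,0,0,0,0,0,-9,0,0,0,0,0,-9,0,0,0]

```text
t: 10.32
tool_pos: [0.647, -0.241, 0.2155]
orientation: [0.037, 0.999, -0.001, 0.001]
ft_force: [0.3, 0.7, 0.1]
finger_gap: 0.0
grip_force: 0.0
```

```bash
python3 - <<'E'
from h import *
s=get_image("side")[:,:,::-1]
c=lambda im,x,y:cv2.resize(im[y-25:y+25,x-25:x+25],(400,400),interpolation=cv2.INTER_CUBIC)
cv2.imwrite("pics/c4.png",np.hstack([c(cv2.imread("pics/s0.png"),438,236),c(s,438,236)]))
y=np.radians(-12);sl=.21
n=np.array([-np.sin(sl)*np.cos(y),-np.sin(sl)*np.sin(y),np.cos(sl)]);d=np.array([-np.sin(y),np.cos(y),0])
p=np.array([.6885,.2945,.085])+.004*d
go([.58,.03,.21],[1,-.1,0]);go(p+.08*n,d,-n);go(p+.025*n,d,-n)
E
```

```text
shift cm [ 8.6  26.51 -0.71] turn [-0.   0.   1.5] t 10.38
shift cm [ 1.54 54.34  3.99] turn [  9.9  -8.6 -81.9] t 10.38
shift cm [ 0.41 54.19  9.37] turn [  9.9  -8.6 -81.9] t 10.38
```

View pics/c4.png

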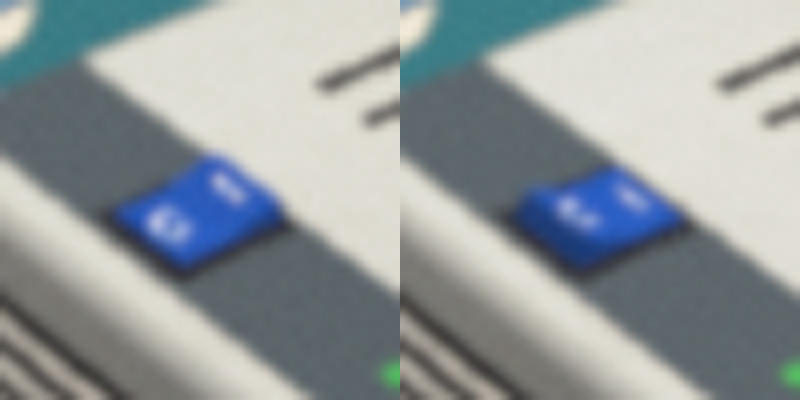

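The blue ON half at about (441,234) is now level and its OFF half is raised, so blue is on. Next is green, with the tool square to the sloped panel.

Emit:
carry_out:
  increments: [3,3,-1,0,0,-2,5,8,-1,0,0,-6,7,13,-1,0,0,-12,8,18,-1,0,0,-20,8,23,-1,0,0,-28,8,28,-1,1,-1,-36,8,33,-1,3,-2.5,-44,7,38,-1,5,-4,-52,6,43,0,7,-6,-60,4.5,47.5,1,8,-7,-68,3,51.5,2,9,-8,-75,2,54,3,9.9,-8.6,-81,1.5,54.3,4,9.9,-8.6,-82,1.5,54.3,4,9.9,-8.6,-82,1.1,54.3,6,9.9,-8.6,-82,0.7,54.2,8,9.9,-8.6,-82,0.4,54.2,9,9.9,-8.6,-82,0.4,54.2,9.4,9.9,-8.6,-82,0.4,54.2,9.4,9.9,-8.6,-82]

```text
t: 12.75
tool_pos: [0.6821, 0.3, 0.1204]
orientation: [-0.627, 0.772, -0.082, 0.066]
ft_force: [0.2, 0.7, -0.1]
finger_gap: -0.0
grip_force: 0.0
```

```bash
python3 - <<'E'
from h import *
t=get_image("top")[:,:,::-1];s=get_image("side")[:,:,::-1]
c=lambda im,x,y:cv2.resize(im[y-30:y+30,x-30:x+30],(400,400),interpolation=cv2.INTER_CUBIC)
cv2.imwrite("pics/c5.png",np.hstack([c(t,264,165),c(s,316,145)]))
y=np.radians(-12);sl=.21
n=np.array([-np.sin(sl)*np.cos(y),-np.sin(sl)*np.sin(y),np.cos(sl)]);d=np.array([-np.sin(y),np.cos(y),0])
p=np.array([.6885,.2945,.085])+.004*d
go(p,d,-n)
q=get_state();tip=q["tool_pos"]+R.from_quat(q["orientation"]).apply([0,0,.011]);print(q["tool_pos"],tip,proj("side",tip),proj("top",tip),proj("side",p),q["joint_positions"].round(2))
E
```

```text
shift cm [0.04 0.04 2.55] turn [-0.   0.   0.1] t 12.85
[0.68230015 0.30028846 0.12079611] [0.68455067 0.29981406 0.11003925] [311.7340334  136.89442819] [257.49358358 166.26025864] [313.17192412 144.14244183] [ 0.36  0.66  0.09  0.82 -0.11 -1.01]
```

View pics/c5.png

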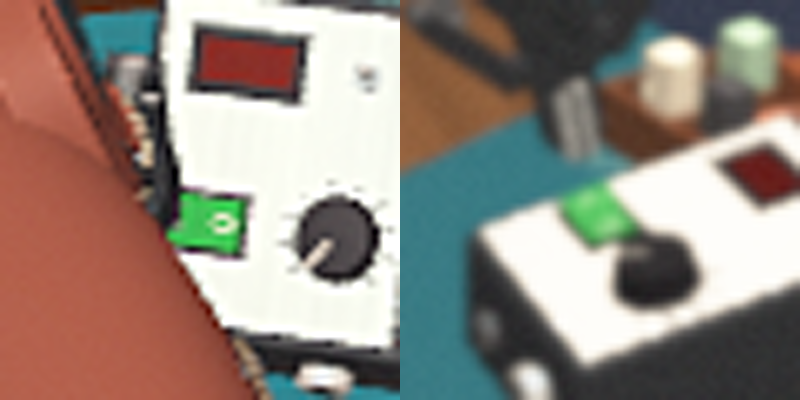

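The side view has the tip at about (312,139), on line for the outer part of the green ON half at about (313,144). It stays clear of the dial at (326,156).

Emit:
carry_out:
  increments: [0,0,0.5,0,0,0,0,0,1.1,0,0,0,0,0,1.5,0,0,0,0,0,1.7,0,0,0,0,0,1.8,0,0,0,0,0,1.9,0,0,0,0,0,2.0,0,0,0,0,0,2.1,0,0,0,0,0,2.2,0,0,0,0,0,2.3,0,0,0,0,0,2.3,0,0,0]

```text
t: 14.22
tool_pos: [0.6869, 0.2996, 0.0977]
orientation: [-0.627, 0.772, -0.081, 0.066]
ft_force: [-0.4, 1.2, 2.2]
finger_gap: -0.0003
grip_force: 1.2
```

Contact is starting.

Emit:
carry_out:
  increments: [0,0,0.07,0,0,0,0,0,0.14,0,0,0,0,0,0.21,0,0,0,0,0,0.28,0,0,0,0,0,0.35,0,0,0,0,0,0.35,0,0,0]

```text
t: 14.98
tool_pos: [0.6874, 0.2988, 0.0938]
orientation: [-0.627, 0.772, -0.082, 0.066]
ft_force: [0.3, 1.4, 1.6]
finger_gap: -0.0004
grip_force: 0.8
```

Emit:
carry_out:
  increments: [0,0,0.06,0,0,0,0,0,0.12,0,0,0,0,0,0.18,0,0,0,0,0,0.18,0,0,0]

```text
t: 15.48
tool_pos: [0.6878, 0.299, 0.0925]
orientation: [-0.627, 0.772, -0.082, 0.066]
ft_force: [-1.8, 1.9, 4.7]
finger_gap: -0.0004
grip_force: 3.1
```

Emit:
carry_out:
  increments: [0,0,0.04,0,0,0,0,0,0.07,0,0,0,0,0,0.07,0,0,0]

```text
t: 15.85
tool_pos: [0.6879, 0.2989, 0.0921]
orientation: [-0.627, 0.772, -0.082, 0.066]
ft_force: [-3.0, 0.8, 7.8]
finger_gap: -0.0
grip_force: 3.9
```

Emit:
carry_out:
  increments: [0,0,0,0,0,0,0,0,-1,0,0,0,0,0,-4,0,0,0,0,0,-8,0,0,0,0,0,-12,0,0,0,0,0,-15,0,0,0,0,0,-15,0,0,0]

```text
t: 16.73
tool_pos: [0.6581, 0.3058, 0.2414]
orientation: [-0.627, 0.772, -0.082, 0.068]
ft_force: [0.4, -0.5, -1.0]
finger_gap: 0.0
grip_force: 0.0
```

```bash
python3 - <<'E'
from h import *
t=get_image("top")[:,:,::-1];s=get_image("side")[:,:,::-1]
c=lambda im,x,y:cv2.resize(im[y-25:y+25,x-25:x+25],(266,266),interpolation=cv2.INTER_CUBIC)
s0=cv2.imread("pics/s0.png")
cv2.imwrite("pics/c6.png",np.vstack([np.hstack([c(s0,318,148),c(s,318,148),c(t,270,168)]),np.hstack([c(s,389,312),c(s,438,236),c(cv2.imread("pics/t0.png"),270,168)])]))
E
```

```text
(no output)
```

View pics/c6.png

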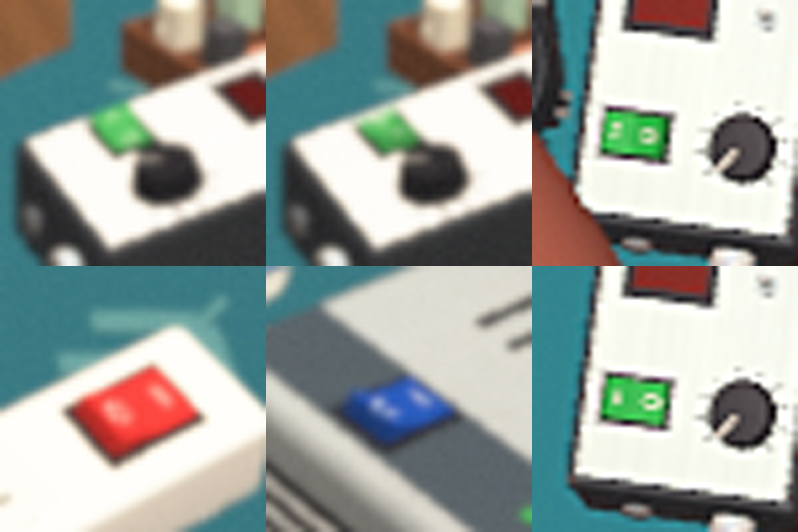

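The green ON half at about (314,146) is now flat and its OFF half is raised. Red and blue are still on, the dial and the machines look unmoved, and the hand is clear.

```bash
python3 -c "
from plant import finish_job;print(finish_job())"
```

```text
the job is handed in; nothing more can be done
None
```

I tapped the three rockers on in order (red, blue, green) with under 10 N measured at each press. The last pictures show all three on, the speed dial and machines unmoved and the hand clear, and the job is handed in; no verdict came back.

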